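# Close, pin and hold the plywood drilling jig

## Task

The slotted strip is already lying in the hinged plywood drilling jig. Swing the jig's open top half down onto it, take the long steel pin with the plain round knob from the wooden pin block, push it down through the top half, the strip and the base until its collar sits on the top half, and keep pressing so that the sprung jig is fully shut. Finish while still pressing it shut with the pin home; do not let go, and leave the other two pins and the things lying about where they are.

Things in the scene. Friction and masses are not known exactly. Their poses are not given: they have to be found in the camera images.
- jig_swing (a joint): Swing of the jig's top half about its hinge, rad: about 1.2 to 1.7 = standing open, 0 = swung down. It stays where it is when near upright; below about 1.0 it sinks by its own weight in a second or two. At 0 the top half rests on springs, sloping 0.05 rad more than this value says (its free edge about 8 mm too high) until it is pressed down; shutting it fully takes about 7 N pressed at the hole, and it rises again if let go.
- jig_hinge (a point): Middle of the hinge axis, 39 mm above the bench, at the jig edge nearest the robot. Fixed to the base half. Its x axis points level from the hinge across the jig to the pin hole, y lies along the hinge axis, z is up. The base half is a plywood block 170 (x) by 130 (y) by 30 mm high that does not move; a slotted wooden strip 50 mm wide, 9 mm thick and 240 mm long (along y) lies fixed in it, with its top 39 mm above the bench.
- jig_hole (a point): Centre of the round 15 mm pin hole at the top of the base half, 30 mm above the bench and 125 mm from the hinge axis along x. The strip on it has the same hole, in line with it; the hole goes right through to the bench. z is up.
- jig_top_hole (a point): Centre of the 15 mm pin hole at the outer face (upper face when shut) of the jig's top half, a plywood plate 18 mm thick, 120 mm wide along the hinge and reaching from 2 to 152 mm from the hinge axis. It swings with the plate: its x axis points along the plate away from the hinge, z out of the outer face. 125 mm from the hinge axis; when fully shut it lies 57 mm above the bench, straight above jig_hole, with z upright.
- jig_top_edge (a point): Middle of the free edge of the top half, on its outer face, 152 mm from the hinge axis. When the plate is open it stands with this outer face towards the robot.
- pin: The pin to use: steel, 130 g, with a plain round (cylindrical) knob. Origin on its axis at the underside of the collar; z points up through the knob. Below: stem 12 mm in diameter and 48 mm long with a tapered foot. Above: collar 28 mm across and 4 mm thick, then a knob 22 mm across and 38 mm high (top 42 mm above the origin). It stands upright in one of three holes of the pin block, its collar on the block's top, 56 mm above the bench.
- pin_tip (a point): Foot of that pin's stem, 48 mm below its origin. With the pin home and the jig shut it is 9 mm above the bench.
- block: Wooden pin block, fixed, 55 (x) by 190 (y) by 56 mm high; origin under its middle. Three holes 65 mm apart in a row along its y hold the three steel pins in any order.
- tee_pin: Another steel pin in the block, with a T-shaped head 50 mm wide and 34 mm high; too short for this job. Leave it.
- square_pin: Another steel pin in the block, with a square 24 mm head, 26 mm high; thinner and shorter. Leave it.
- disc: Loose plywood disc 80 mm across, 15 mm thick, lying on the bench in front of the gap between jig and pin block. Leave it.
- offcut: Loose wood offcut 90 by 50 by 36 mm high at the robot's left front. Leave it.
- screwdriver: Screwdriver lying on the bench beyond the jig and the pin block. Leave it.
- hammer: Hammer lying on the bench beyond the jig. Leave it.
- glue: White glue bottle, 56 mm across, 120 mm high, standing to the right of and beyond the pin block. Leave it.
Not all that is in view belongs to the job. Leave any red or turquoise look-alike of the pin alone.

How it is judged:
By the outcome, as a careful person would: the job done as asked, in the order asked, and still so for the second after the job is handed in, while the arm keeps its last pose, push and grip.
It also fails if it takes over 59 s, if anything falls off the work surface, if the arm or the gripper's body presses on something with over 40 N, if the wrist force passes 120 N, or if a joint passes its speed limit or range.

## Robot

A 6-joint arm with a two-finger parallel gripper is mounted at the origin on the work surface. World frame = base frame: x ahead of the robot, y to its left, z up, the work surface at z = 0. Lengths are in mm, angles in degrees, forces in N, time in s.
With the tool pointing down it reaches from about 300 to 1000 mm from the base axis. Payload 5.1 kg.
Tool frame: the origin (TCP) lies between the finger pads; the fingertips stand 25 mm ahead of it and the grasp point (between the pads) lies 6 mm ahead of it; z points along the fingers, y is the direction in which the jaws open and shut (so a half turn about z gives the same grasp; the last joint's range is limited). The gripper opens to 95 mm and grips with 3 to 60 N. Pads are 20 mm wide; open, the fingers measure 119 mm over their backs; the gripper's body (75 mm by 180 mm) begins 59 mm behind the grasp point.
Start: joints at [66.314, 7.093, 94.555, -0, 78.352, -4.733], TCP at [211.14, 614.739, 239.656] pointing down, gripper open.
Joint ranges: [-149.61, 149.61], [-58.7, 133.49], [1.44, 155.28], [-77.14, 257.14], [18.33, 153.61], [-166.67, 166.67]. Speed limits (degrees/s): [147.25, 147.25, 180, 180, 180, 180].

## Interface

Orientations are given as [roll, pitch, yaw] about the fixed x, y, z axes, in that order (R = Rz(yaw) Ry(pitch) Rx(roll)).
In Python, from cell import sensors, vision, sign_off, nets gives the robot as it stands. The module is installed in compiled form; this text tells all that it offers.
- The arm moves only by the tool drive_tool, never from a script. Its argument "steps" is a list of rows, each a list of 7 numbers: the shift along the tool's x, y, z in mm, then the turn, a rotation vector about the tool's x, y, z in rad, then the opening in per cent of the stroke, from 0 (shut) to 100 (fully open). A call has 1 to 12 rows; each row shifts and turns the commanded pose from where the row before left it, along the tool's axes as they then stand; what a row does not reach is not made up. A row lasts 1/10 s, in which the tool goes at most 50 mm and 8.59 degrees, less where a joint would pass 70% of its speed; a pose out of reach is approached as far as the arm can. A call is refused whole if a number of a shift passes 50 or a number of a turn 0.15, either way. A call with a gripper value outside its range is refused whole. The fingers move at their own pace and stop on an object; "newtons" is the grip in N (left out, the last holds). Time passes only in rows, so rows that do not move let the fingers close. It gives the time, the measured TCP pose, the force and the opening at its end, in the units of the state.
- sensors.state(): the state, without advancing time (a new reading comes with each control period).
- vision.capture(name): name is "scene" or "top"; returns a dict with "color" (384x512x3 uint8, blue, green, red), "range_z" (384x512 float32, mm along the optical axis (not along the pixel's ray), 0 where there is no reading), "fx", "fy", "cx", "cy" (pixels), "k1" (the pictures are not rectified: a ray, as slopes to the right and down, at radius r is drawn at 1 + k1 r^2 times it, then the intrinsics apply), "rvec" (rotation vector, rad) and "tvec" (3), from world to camera coordinates, as OpenCV has them. Camera axes: x right, y down, z forward; pixel columns grow to the right and rows downward; lengths in mm; the calibration is good to about 2 mm. A picture is of the moment at which its call begins.
- sign_off(): hands the job in, once; it reports no verdict.
Trained networks look in a picture, given as the dict that the camera call returned (one of the last four; its "shot" number tells which), for a name from the list of things; names that differ only in an ending like _2 or _b are one class to them, and where a whole thing is asked for, a point or a joint stands for the part that bears it (a point fixed in the world has none). Each returns a list of dicts, best first, with "confidence" (0 to 1); they miss things now and then, are a little off and sometimes report something else, mostly with a low value. They report only what shows in the picture. A call takes as long as a camera call. They do not tell look-alikes from the thing itself.
- nets.boxes_of(picture, thing): "box" ([left, top, right, bottom] in pixels, round what is visible of it).
- nets.mark_of(picture, thing): "point" ([column, row] in pixels: a listed point, or the origin of a listed thing).
The state is a dict: "time_s": time; "joint_positions": joint angles; "qvel": joint speeds; "joint_efforts": joint torques, N m; "ee_pos": TCP position; "eef_rot": TCP orientation; "ft_force": force on the tool from outside, world axes, zero at the start; "moment": the same for the moment, N m; "width": finger opening in mm.
Only numpy, scipy, OpenCV 4.12 (cv2) and the standard library are available. Lean on these libraries where they do the work, as an engineer would, in place of code of your own. Each camera call takes 0.05 s, during which the arm holds its last target.

## Working session

There is one attempt and no reset: what is moved stays moved. The work goes in short steps, Python scripts to look and compute and a tool call to move; the robot and the scene stay as the last step left them, time stands still between calls to the robot, and variables do not carry over. Pictures are saved under pics/ and viewed, and the job is handed in when it is done.

Besides the shell and the picture viewer there is one more tool, called by a JSON object that holds its "fn" and its "kwargs", one argument or row to a line. drive_tool: Moves the arm, as the interface text tells. Its arguments: {"type":"object","properties":{"steps":{"type":"array","items":{"type":"array","items":{"type":"number"}}},"newtons":{"type":"number"}},"required":["steps"]}

```bash
mkdir -p pics
cat > h.py <<'E'
import numpy as np, cv2
from cell import sensors, vision, sign_off, nets
def cam(p):
    R=cv2.Rodrigues(np.array(p["rvec"],float))[0]; t=np.array(p["tvec"],float).ravel(); return R,t
def ray(p,uv):
    xd=(uv[0]-p["cx"])/p["fx"]; yd=(uv[1]-p["cy"])/p["fy"]
    x,y=xd,yd
    for _ in range(20):
        f=1+p["k1"]*(x*x+y*y); x,y=xd/f,yd/f
    return np.array([x,y,1.0])
def at_z(p,uv,z):
    R,t=cam(p); d=R.T@ray(p,uv); c=-R.T@t; return c+d*(z-c[2])/d[2]
def at_depth(p,uv):
    R,t=cam(p); u,v=int(round(uv[0])),int(round(uv[1]))
    w=p["range_z"][max(v-1,0):v+2,max(u-1,0):u+2]; w=w[w>0]
    if len(w)==0: return None
    return R.T@(ray(p,uv)*np.median(w)-t)
def proj(p,X):
    R,t=cam(p); c=R@np.array(X,float)+t; x,y=c[0]/c[2],c[1]/c[2]; f=1+p["k1"]*(x*x+y*y)
    return np.array([p["fx"]*x*f+p["cx"],p["fy"]*y*f+p["cy"]])
def cloud(p):
    R,t=cam(p); H,W=p["range_z"].shape
    uu,vv=np.meshgrid(np.arange(W),np.arange(H))
    xd=(uu-p["cx"])/p["fx"]; yd=(vv-p["cy"])/p["fy"]; x,y=xd.copy(),yd.copy()
    for _ in range(20):
        f=1+p["k1"]*(x*x+y*y); x,y=xd/f,yd/f
    P=np.stack([x,y,np.ones_like(x)],-1)*p["range_z"][...,None]
    W_=(P-t)@R; W_[p["range_z"]<=0]=np.nan
    return W_
E
python3 - <<'E'
from h import *
np.set_printoptions(precision=1,suppress=True)
print(sensors.state())
for n in ("scene","top"):
    p=vision.capture(n); cv2.imwrite(f"pics/{n}0.png",p["color"])
    R,t=cam(p); print(n,-R.T@t,p["fx"],p["k1"])
    for th in ["jig_hinge","jig_hole","jig_top_hole","jig_top_edge","pin","pin_tip","block","tee_pin","square_pin","disc","offcut","glue"]:
        for r in nets.mark_of(p,th)[:2]:
            print(th,np.array(r["point"]),round(r["confidence"],2),at_depth(p,r["point"]))
E
```

```text
{'time_s': 0.0, 'joint_positions': array([66.3,  7.1, 94.6, -0. , 78.4, -4.7]), 'qvel': array([ 0. , -0. , -0.1,  0. , -0. , -0. ]), 'joint_efforts': array([  0. , -41.8, -36. ,   0.1,   0. ,  -0. ]), 'ee_pos': array([210.9, 614.2, 238.4]), 'eef_rot': array([-179.9,   -0. ,  161. ]), 'ft_force': array([0.8, 0.6, 0.5]), 'moment': array([-0. , -0.1,  0. ]), 'width': 94.73446745795145}
scene [1328.2 -338.5  975.4] 482.13519005764 0.005811550387706498
jig_hinge [291. 164.] 0.95 [506.6 107.9  39.7]
jig_hinge [152.6 195.1] 0.67 [ 495.4 -271.7   70.1]
jig_hole [296.1 197.4] 0.79 [609.8  73.6  25.4]
jig_top_hole [290.6 117. ] 0.65 [475.8 114.3 179.2]
jig_top_edge [153.3 193.2] 0.63 [ 494.6 -268.8   75.2]
jig_top_edge [292.5 107.4] 0.61 [240.9 243.7  -2. ]
pin [219.4 221.9] 0.68 [ 624.3 -142.6   48.2]
pin [196.8 238.1] 0.59 [ 649.9 -208.7   49.6]
pin_tip [201.4 246.8] 0.76 [ 644.8 -199.9    2.5]
pin_tip [225.3 233.4] 0.64 [ 627.  -131.    -1.2]
block [178.8 208.9] 0.81 [ 530.7 -219.4   30.3]
tee_pin [179.4 195.1] 0.55 [ 513.8 -208.8   61. ]
square_pin [178.4 209.5] 0.17 [ 530.8 -220.7   28.7]
[... 278 characters left out ...]
5 [484.2 103.6 117.5]
jig_hole [218.5 168.1] 0.95 [612.9  77.6  36.5]
jig_top_hole [194.7 212.7] 0.77 [463.  122.  186.6]
jig_top_edge [193.  214.8] 0.67 [484.7 159.1   0.2]
pin [314.4 153.9] 0.67 [ 631.9 -196.7   75.8]
pin [301.8 189.1] 0.61 [ 527.9 -151.3   98.3]
pin_tip [309.6 160.4] 0.49 [ 635.3 -193.9   -0.4]
pin_tip [290.3 161.7] 0.4 [ 611.5 -127.2   77.2]
block [316.6 205.9] 0.73 [ 487.  -195.    56.1]
tee_pin [321.7 198.9] 0.49 [ 500.3 -204.5   89.8]
square_pin [338.  206.4] 0.45 [ 482.9 -254.8   56.4]
disc [261.8 235.4] 0.6 [415.2 -39.4  15.6]
offcut [137.4 257.3] 0.88 [365.8 311.5  35.4]
offcut [319.6 196.1] 0.37 [ 513.7 -204.8   59.7]
glue [374.5 135.1] 0.96 [ 689.2 -382.7   54.8]
```

Run:
```python
import cv2
a=cv2.imread("pics/scene0.png"); b=cv2.imread("pics/top0.png")
cv2.imwrite("pics/s0c.png",cv2.resize(a[80:330,80:400],None,fx=2.4,fy=2.4,interpolation=cv2.INTER_CUBIC))
cv2.imwrite("pics/t0c.png",cv2.resize(b[110:290,110:400],None,fx=2.7,fy=2.7,interpolation=cv2.INTER_CUBIC))
```

```text
(no output)
```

View pics/s0c.png

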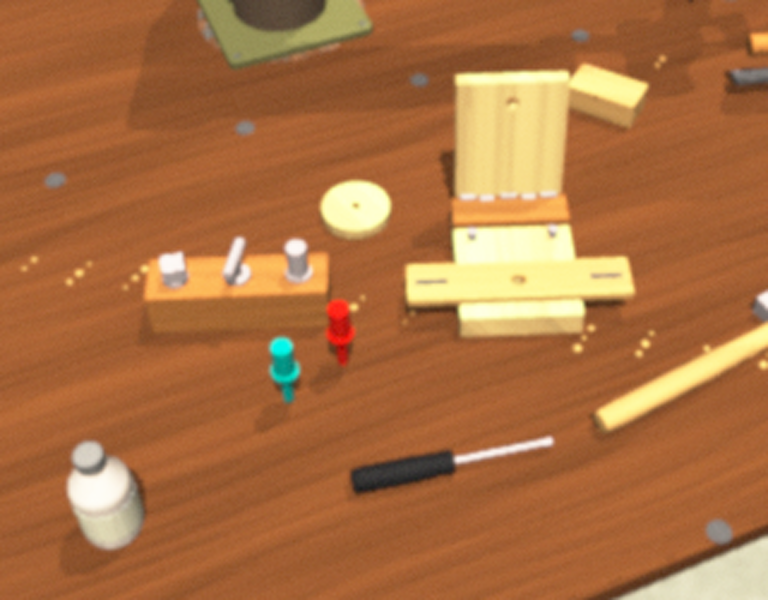

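View pics/t0c.png

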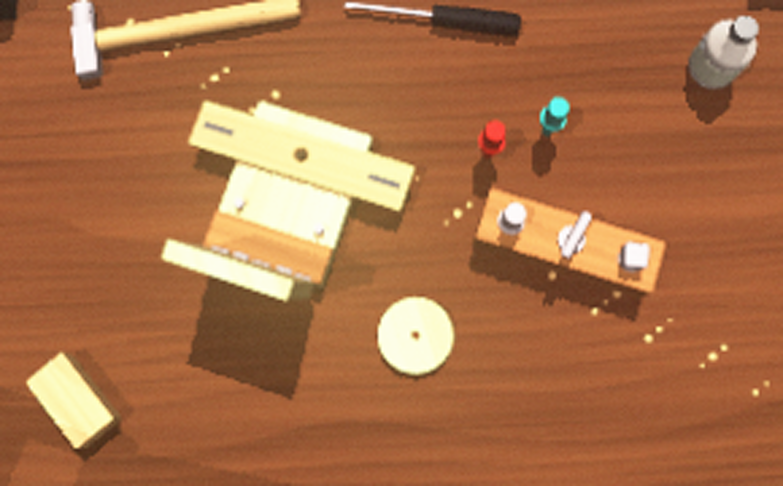

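Run:
```python
from h import *
np.set_printoptions(precision=1,suppress=True)
for n in ("scene","top"):
    p=vision.capture(n); C=cloud(p); np.save(n+".npy",C)
    x,y,z=C[...,0],C[...,1],C[...,2]
    print("==",n)
    def rect(m,l):
        m=m.astype(np.uint8); k,L,s,c=cv2.connectedComponentsWithStats(m)
        i=1+np.argmax(s[1:,4]); P=C[L==i]; r=cv2.minAreaRect(P[:,:2].astype(np.float32)); print(l,len(P),r,np.median(P[:,2]),P[:,:2].mean(0))
    rect((abs(z-39)<5)&(x>500)&(x<720)&(y>-80)&(y<250),"strip")
    rect((abs(z-56)<6)&(x>420)&(x<620)&(y>-320)&(y<-80),"block")
    m=(z>70)&(x>400)&(x<560)&(y>0)&(y<250)
    P=C[m]; c=P.mean(0); u,s,v=np.linalg.svd(P-c,full_matrices=False); print("plate",len(P),c,v,s, P.min(0),P.max(0))
    m=(z>70)&(x>420)&(x<620)&(y>-320)&(y<-80)
    k,L,s,cc=cv2.connectedComponentsWithStats(m.astype(np.uint8))
    for i in range(1,k):
        if s[i,4]>5:
            P=C[L==i]; print("head",s[i,4],cc[i],P.mean(0),P[:,2].max(), np.median(P[P[:,2]>P[:,2].max()-5],0))
    for zz in (39,30): print([ (at_z(p,r["point"],zz),round(r["confidence"],2)) for r in nets.mark_of(p,"jig_hole")[:1]])
    print([ (at_z(p,r["point"],56),round(r["confidence"],2),r["point"]) for r in nets.mark_of(p,"pin")])
    # dark hole center
    g=p["color"].astype(float).sum(2); u0,v0=map(int,np.round(nets.mark_of(p,"jig_hole")[0]["point"]))
    print(g[v0-5:v0+6,u0-6:u0+7].astype(int))
    print(u0,v0)
```

```text
== scene
strip 1463 ((613.061767578125, 71.3272933959961), (239.34478759765625, 60.16008758544922), 68.85147094726562) 38.963073916485676 [616.   69.7]
block 1092 ((505.8770751953125, -209.0576171875), (190.63430786132812, 61.513092041015625), 69.69656372070312) 56.06186275394806 [ 512.1 -208.8]
plate 1934 [483.  118.9 136.6] [[-0.2 -0.   1. ]
 [-0.3 -0.9 -0.1]
 [ 0.9 -0.3  0.2]] [1634.6 1538.2  153.5] [441.5  59.4  70. ] [514.3 180.7 193. ]
head 90 [177.4 187.3] [ 510.  -209.4   86.9] 94.0116260926014 [ 508.8 -208.6   90.5]
head 109 [203.4 186. ] [ 533.8 -149.1   89.3] 101.74612638325148 [ 529.4 -147.1   98.7]
head 99 [151.8 190.1] [ 487.  -269.9   79.5] 84.49970608509683 [ 483.9 -270.1   81.8]
head 31 [220.4 206.9] [ 614.  -133.6   89.5] 92.30029819871343 [ 614.4 -134.5   89.6]
[(array([619.9,  62.9,  39. ]), 0.92)]
[(array([613.1,  66.8,  30. ]), 0.92)]
[(array([ 648.8, -204.7,   56. ]), 0.78, [198.0, 235.6]), (array([ 512.2, -152.2,   56. ]), 0.6, [200.7, 189.4])]
[[662 657 657 658 656 650 644 645 645 647 648 652 654]
 [657 657 657 654 647 630 605 592 590 603 620 641 650]
 [657 6
[... 1555 characters left out ...]
  56. ]), 0.24, [208.7, 209.9]), (array([362.8, 300.1,  56. ]), 0.22, [139.0, 258.1])]
[[687 685 688 687 681 664 629 621 614 661 686 689 692]
 [683 676 682 682 665 571 452 428 403 562 669 688 693]
 [680 680 678 682 627 461 347 362 333 422 637 684 691]
 [683 680 681 682 604 420 348 351 316 382 629 685 693]
 [685 685 685 685 636 482 357 323 283 434 658 685 687]
 [683 684 684 687 676 623 506 375 489 613 670 682 683]
 [679 678 679 679 683 680 652 613 661 681 685 683 683]
 [675 676 674 675 678 681 684 682 687 689 689 687 688]
 [686 683 683 680 675 675 675 679 679 683 684 689 688]
 [660 670 689 687 687 684 681 677 675 674 676 681 678]
 [583 588 630 634 658 684 685 686 683 681 676 677 677]]
220 169
```

Run:
```python
from h import *
np.set_printoptions(precision=1,suppress=True)
s=vision.capture("scene");t=vision.capture("top")
print(at_z(s,(295.6,195.9),39),at_z(t,(221.2,166.6),39))
C=cloud(s)
# plate inner face angle in hinge frame
yaw=np.radians(-20.5);ex=np.array([np.cos(yaw),np.sin(yaw)]);ey=np.array([-ex[1],ex[0]])
for n,p in (("s",s),("t",t)):
    C=cloud(p); d=C[...,:2]-np.array([496.5,114.4]); X=d@ex;Y=d@ey;Z=C[...,2]-39
    m=(Z>20)&(abs(Y)<75)&(abs(X)<80)
    for z0 in range(20,170,15):
        k=m&(abs(Z-z0)<4); print(n,z0,k.sum(),np.nanpercentile(X[k],[5,50,95]) if k.sum()>3 else '',Y[k].min() if k.sum() else'',Y[k].max() if k.sum() else '')
```

```text
[615.   68.8  39. ] [616.4  69.4  39. ]
s 20 55 [-7.4 -2.7  1.8] -59.253198653327104 58.14069044893684
s 35 112 [-8.4 -5.  -1.6] -59.54824697121897 60.54412825460493
s 50 114 [-10.2  -6.8  -2.6] -59.92524929681215 58.29053440097376
s 65 109 [-12.3  -9.1  -5.2] -59.6384502575497 57.79718830256151
s 80 117 [-14.6 -11.1  -8. ] -59.847773225415324 59.23813045067447
s 95 116 [-16.3 -13.1 -10.3] -60.00757175163583 58.34840055510176
s 110 116 [-18.6 -14.9 -11.5] -60.0311688316879 60.30102244099363
s 125 111 [-20.6 -17.3 -14.6] -59.94247468281216 59.06699881992974
s 140 134 [-22.9 -19.3 -15.8] -60.026984747698435 57.93259410246538
s 155 37 [-31.9 -22.4 -17.7] -58.00032251797411 49.70310888397813
t 20 0   
t 35 7 [-4.9 -1.8 -1.2] -58.78414590354671 -1.5319906130368541
t 50 9 [-14.7  -4.2  -3.5] -59.12001096853442 41.44174356190785
t 65 5 [-19.9  -5.5  -5.2] -58.74310667141186 54.614735055009085
t 80 9 [-21.3  -8.1  -7.6] -58.818622881722085 -5.109529780535393
t 95 8 [-17.1 -10.2  -9.8] -58.58714664973171 35.54438402371633
t 110 8 [-27.4 -12.7 -11.1] -58.865990822823505 57.16600314336451
t 125 10 [-29.6 -14.2 -13.7] -58.72390480547678 53.85985714051944
t 140 10 [-31.7 -16.5 -16.2] -58.838360714611426 -18.432654640377887
t 155 81 [-32.7 -22.8 -18.1] -57.542603097350444 58.874229541054646
```

{"fn": "drive_tool", "kwargs": {
  "steps": [
    [-31.5,-34.5,0,0,0,0,0],
    [-31.5,-34.5,0,0,0,0,0],
    [-31.5,-34.5,0,0,0,0,0],
    [-31.5,-34.5,0,0,0,0,0],
    [-31.5,-34.5,0,0,0,0,0],
    [-31.5,-34.5,0,0,0,0,0],
    [-31.5,-34.5,0,0,0,0,0],
    [-31.5,-34.5,0,0,0,0,0],
    [-31.5,-34.5,0,0,0,0,0],
    [-31.5,-34.5,0,0,0,0,0],
    [-31.5,-34.5,0,0,0,0,0],
    [0,0,0,0,0,0,0]
  ]
}}

```text
time_s: 3.1
ee_pos: [417.2, 139.1, 240.0]
eef_rot: [-180.0, 0.1, 160.6]
ft_force: [0.9, 0.6, 0.8]
width: 4.6
```

{"fn": "drive_tool", "kwargs": {
  "steps": [
    [0,0,35,0,0,0,0],
    [0,0,35,0,0,0,0],
    [-20,0,0,0,0,0,0],
    [-20,0,0,0,0,0,0],
    [-15,0,0,0,0,0,0],
    [-15,0,0,0,0,0,0],
    [-15,0,0,0,0,0,0],
    [-15,0,0,0,0,0,0],
    [-15,0,0,0,0,0,0],
    [-15,0,0,0,0,0,0],
    [-10,0,0,0,0,0,0],
    [-5,0,0,0,0,0,0]
  ]
}}

```text
time_s: 4.3
ee_pos: [554.1, 95.8, 170.1]
eef_rot: [-180.0, 0.1, 161.0]
ft_force: [-2.0, -0.4, -0.6]
width: 0.0
```

Run:
```python
from h import *
p=vision.capture("scene"); cv2.imwrite("pics/s1.png",cv2.resize(p["color"][30:330,80:400],None,fx=1.8,fy=1.8))
```

```text
(no output)
```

View pics/s1.png

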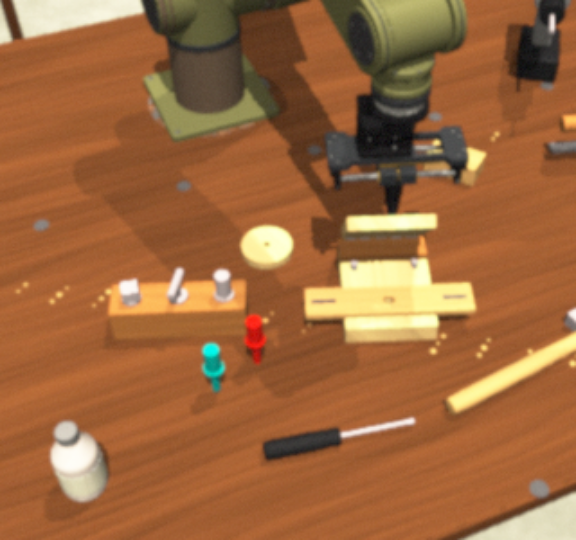

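{"fn": "drive_tool", "kwargs": {
  "steps": [
    [10,0,-30,0,0,0,0],
    [-10.8,-39.7,0,0,0,0,50],
    [-10.8,-39.7,0,0,0,0,50],
    [-10.8,-39.7,0,0,0,0,50],
    [-10.8,-39.7,0,0,0,0,50],
    [-10.8,-39.7,0,0,0,0,50],
    [-10.8,-39.7,0,0,0,0,50]
  ]
}}

```text
time_s: 5.05
ee_pos: [527.3, -148.7, 200.5]
eef_rot: [-180.0, 0.1, 161.0]
ft_force: [0.2, -0.5, 0.2]
width: 43.0
```

{"fn": "drive_tool", "kwargs": {
  "steps": [
    [0,0,0,0,0,0.1428,50],
    [0,0,0,0,0,0.1428,50],
    [0,0,0,0,0,0.1428,50],
    [0,0,0,0,0,0.1428,50],
    [0,0,0,0,0,0.1428,50],
    [0,0,0,0,0,0.1428,50],
    [0,0,0,0,0,0.1428,50],
    [0,0,0,0,0,0.1428,50],
    [0,0,0,0,0,0.1428,50],
    [0,0,0,0,0,0.1428,50],
    [0,0,0,0,0,0.1428,50],
    [0,0,0,0,0,0,50]
  ]
}}

```text
time_s: 6.25
ee_pos: [527.5, -147.0, 200.2]
eef_rot: [179.9, 0.0, 71.1]
ft_force: [-0.6, 0.4, 1.0]
width: 47.5
```

Run:
```python
from h import *
print(sensors.state())
p=vision.capture("scene"); cv2.imwrite("pics/s2.png",cv2.resize(p["color"][80:300,100:380],None,fx=2.8,fy=2.8,interpolation=cv2.INTER_CUBIC))
```

```text
{'time_s': 6.25, 'joint_positions': array([-2.11865369e+01, -4.32731926e+00,  1.10044434e+02, -4.01128085e-03,
        7.41862012e+01, -2.25012504e+00]), 'qvel': array([ 0.03755971,  0.10471506,  0.12752866, -0.08880073,  0.14694845,
       -5.85080347]), 'joint_efforts': array([-5.60442422e-03, -3.16487074e+01, -3.51764953e+01,  8.71328032e-02,
        2.16892100e-02,  6.53261617e-01]), 'ee_pos': array([ 527.53359292, -147.00798467,  200.24857523]), 'eef_rot': array([1.79903542e+02, 7.65432296e-03, 7.10646716e+01]), 'ft_force': array([-0.60977099,  0.42692936,  0.97534393]), 'moment': array([-0.12314121,  0.04778102, -0.03112774]), 'width': 47.463220223854954}
```

View pics/s2.png

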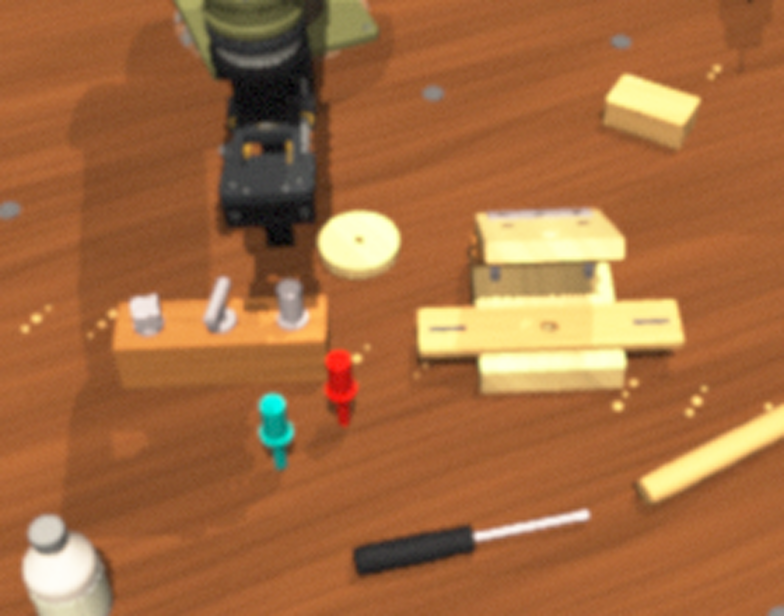

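{"fn": "drive_tool", "kwargs": {
  "steps": [
    [0,1,40,0,0,0,50],
    [0,0,40,0,0,0,50],
    [0,0,25,0,0,0,50],
    [0,0,7,0,0,0,50],
    [0,0,0,0,0,0,50]
  ]
}}

```text
time_s: 6.8
ee_pos: [527.7, -147.1, 86.9]
eef_rot: [-179.9, -0.0, 71.1]
ft_force: [0.4, -0.3, 0.6]
width: 47.5
```

Run:
```python
from h import *
for n in ("scene","top"):
    p=vision.capture(n); 
    a=p["color"][100:300,100:380] if n=="scene" else p["color"][110:260,170:370]
    cv2.imwrite(f"pics/{n}3.png",cv2.resize(a,None,fx=2.8,fy=2.8,interpolation=cv2.INTER_CUBIC))
```

```text
(no output)
```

View pics/scene3.png

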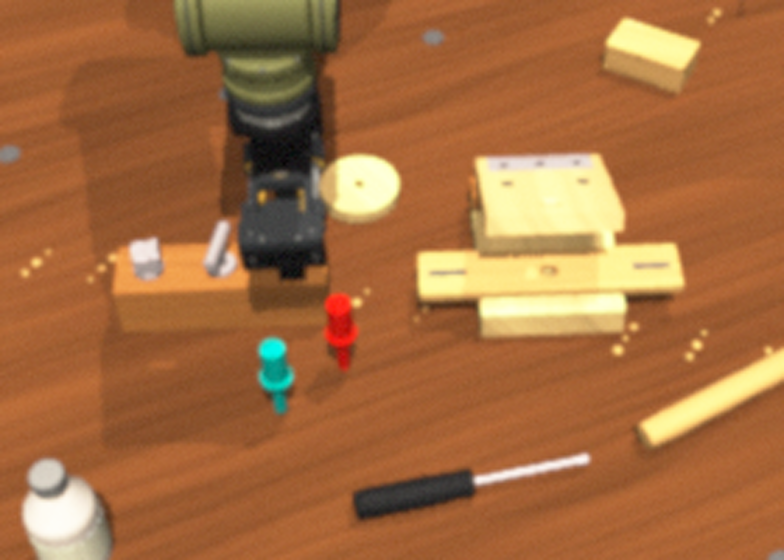

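View pics/top3.png

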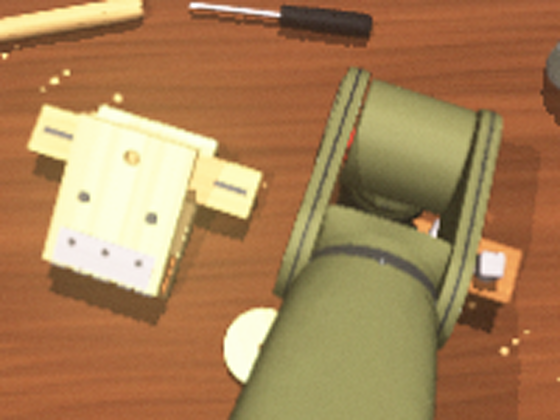

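{"fn": "drive_tool", "kwargs": {
  "steps": [
    [0,0,0,0,0,0,0],
    [0,0,0,0,0,0,0],
    [0,0,0,0,0,0,0],
    [0,0,0,0,0,0,0],
    [0,0,0,0,0,0,0]
  ],
  "newtons": 55
}}

```text
time_s: 7.4
ee_pos: [528.6, -147.4, 88.3]
eef_rot: [179.9, 0.0, 71.1]
ft_force: [-0.0, -0.1, 2.8]
width: 20.8
```

Run:
```python
from h import *
print(sensors.state())
```

```text
{'time_s': 7.4, 'joint_positions': array([-2.11852616e+01,  2.64511308e+00,  1.14734528e+02,  4.12072142e-04,
        6.25496844e+01, -2.23884214e+00]), 'qvel': array([-0.01846901,  0.04849518,  0.01551695,  0.02643142,  0.05718587,
       -0.12391806]), 'joint_efforts': array([-1.45908957e-02, -3.28512740e+01, -3.06962621e+01,  6.25940412e-02,
        1.83377916e-02, -1.94128523e-03]), 'ee_pos': array([ 528.59007639, -147.3833158 ,   88.34683302]), 'eef_rot': array([1.79929365e+02, 2.39529809e-03, 7.10533893e+01]), 'ft_force': array([-0.02381423, -0.05988407,  2.82685866]), 'moment': array([-0.10507455,  0.07865361,  0.00344893]), 'width': 20.809842222951005}
```

{"fn": "drive_tool", "kwargs": {
  "steps": [
    [0,0,-15,0,0,0,0],
    [0,0,-25,0,0,0,0],
    [0,0,-30,0,0,0,0],
    [0,0,-20,0,0,0,0],
    [0,0,0,0,0,0,0],
    [0,0,0,0,0,0,0]
  ]
}}

```text
time_s: 8.0
ee_pos: [527.9, -147.1, 177.7]
eef_rot: [-180.0, 0.0, 71.0]
ft_force: [-0.4, 0.3, -1.4]
width: 21.2
```

Run:
```python
from h import *
np.set_printoptions(precision=1,suppress=True)
print(sensors.state()["ee_pos"],sensors.state()["ft_force"])
for n in ("scene","top"):
    p=vision.capture(n); 
    a=p["color"][100:300,100:380] if n=="scene" else p["color"][110:260,170:370]
    cv2.imwrite(f"pics/{n}4.png",cv2.resize(a,None,fx=2.8,fy=2.8,interpolation=cv2.INTER_CUBIC))
    for th,z in (("jig_top_hole",63),("pin_tip",99)):
        print(n,th,[(np.array(r["point"]),round(r["confidence"],2),at_z(p,r["point"],z)) for r in nets.mark_of(p,th)[:3]])
    C=cloud(p); yaw=np.radians(-20.5);ex=np.array([np.cos(yaw),np.sin(yaw)]);ey=np.array([-ex[1],ex[0]])
    d=C[...,:2]-np.array([496.5,114.4]); X=d@ex;Y=d@ey;Z=C[...,2]
    for x0 in range(20,150,20):
        k=(abs(X-x0)<5)&(abs(Y)<50); print(x0,np.nanmedian(Z[k]),end=' ')
    print()
```

```text
[ 527.9 -147.1  177.7] [-0.4  0.3 -1.4]
scene jig_top_hole [(array([294.8, 186.5]), 0.7, array([603.9,  70.5,  63. ]))]
scene pin_tip [(array([200.4, 250.3]), 0.71, array([ 720.5, -218.6,   99. ])), (array([229.5, 170.9]), 0.63, array([519.4, -73.8,  99. ])), (array([205.2, 187.4]), 0.55, array([ 548.5, -148.6,   99. ]))]
20 59.56027900013635 40 59.469473636778126 60 60.227111362034236 80 61.1341448825992 100 61.95549490253952 120 62.430852105549555 140 63.93133789462179 
top jig_top_hole [(array([219.8, 167.9]), 0.96, array([606. ,  71.2,  63. ])), (array([219.9, 168.3]), 0.61, array([604.9,  70.9,  63. ]))]
top pin_tip []
20 59.21383472534182 40 59.29289026234578 60 60.08743465932832 80 61.27769101314793 100 61.655375982878056 120 62.91153448099336 140 64.06121364690227
```

View pics/scene4.png

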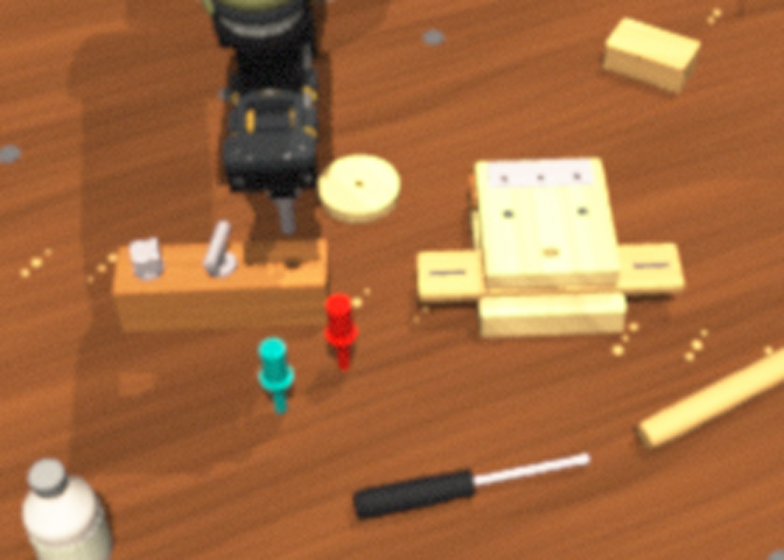

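View pics/top4.png

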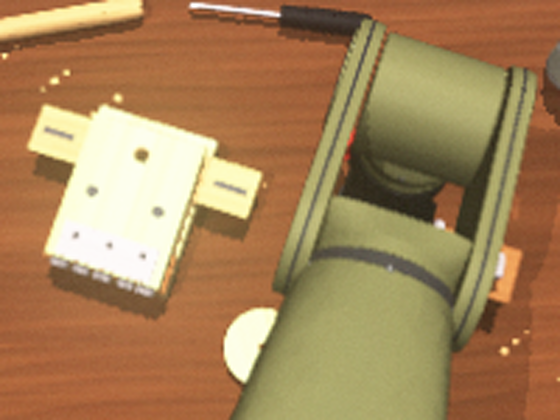

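```bash
cat > hole.py <<'E'
from h import *
np.set_printoptions(precision=1,suppress=True)
def hole(p,uv0,r=7):
    # centroid of darkness+ saturation deviation vs local plywood
    u0,v0=map(int,np.round(uv0)); w=p["color"][v0-r:v0+r+1,u0-r:u0+r+1].astype(float).sum(2)
    bg=np.percentile(w,70); d=np.clip(bg-w-40,0,None)
    k,L,s,c=cv2.connectedComponentsWithStats((d>0).astype(np.uint8))
    i=max(range(1,k),key=lambda i:s[i,4]-8*np.hypot(*(c[i]-r)))
    m=(L==i); vv,uu=np.nonzero(m)
    # equal-weight soft
    q=np.clip(d[m],0,80)
    return np.array([u0-r+(uu*q).sum()/q.sum(),v0-r+(vv*q).sum()/q.sum()]),s[i]
E
python3 - <<'E'
from hole import *
for n,uv in (("scene",(295.5,189.5)),("top",(220,165.2))):
    p=vision.capture(n); print(n,at_z(p,uv,63.2)); h,s=hole(p,uv); print(h,s,at_z(p,h,63.2))
    u0,v0=map(int,np.round(h)); print(p["color"].astype(int).sum(2)[v0-6:v0+7,u0-7:u0+8]); print(u0,v0)
    cv2.imwrite(f"pics/{n}5.png",cv2.resize(p["color"][v0-20:v0+20,u0-25:u0+25],None,fx=12,fy=12,interpolation=cv2.INTER_NEAREST))
E
```

```text
scene [614.   67.5  63.2]
[296.3 189.7] [ 4  5  7  4 25] [615.4  68.9  63.2]
[[716 714 711 719 727 731 732 733 732 731 728 729 727 718 712]
 [719 715 711 718 724 732 731 731 732 729 731 727 725 720 714]
 [719 716 709 714 726 727 730 732 728 727 730 728 726 721 714]
 [720 717 712 716 718 719 718 717 718 718 723 726 728 722 715]
 [719 714 713 703 700 684 671 662 662 674 699 720 725 721 716]
 [715 716 708 699 676 623 601 591 590 595 654 706 725 722 716]
 [716 716 712 699 671 612 581 573 570 563 635 705 725 724 716]
 [717 715 713 706 693 663 635 625 635 645 682 719 727 726 721]
 [717 719 715 712 712 707 700 700 705 710 720 729 730 726 721]
 [718 716 714 713 716 724 728 728 730 729 731 730 731 728 721]
 [713 715 717 713 715 724 728 733 734 733 733 733 732 726 719]
 [716 716 718 713 714 722 730 731 731 730 729 728 728 726 721]
 [704 709 707 706 706 715 722 724 716 717 712 712 715 708 698]]
296 190
top [613.9  70.4  63.2]
[220.1 165. ] [ 4  4  7  7 32] [614.6  70.1  63.2]
[[736 733 734 738 741 744 744 744 745 745 745 743 740 733 735]
 [734 732 736 738 742 746 744 743 744 746 746 744 737 734 736]
 [733 733 738 738 744 744 738 738 738 742 744 741 735 734 736]
 [733 735 737 741 742 734 693 677 698 732 743 740 732 735 737]
 [733 736 739 742 731 667 549 493 538 648 723 735 733 736 739]
 [733 737 740 742 707 540 400 367 375 449 685 727 734 737 737]
 [736 738 741 742 692 499 381 367 364 402 687 729 736 737 737]
 [737 740 742 743 720 552 380 355 358 512 709 734 737 738 736]
 [737 740 743 744 741 687 595 507 490 666 725 734 738 737 734]
 [737 742 744 743 745 739 726 702 661 724 733 736 738 737 734]
 [739 742 744 743 744 744 744 744 725 730 733 737 739 736 736]
 [742 743 743 746 746 744 745 744 741 734 735 738 738 735 733]
 [742 744 744 744 745 745 745 743 739 733 735 738 738 735 734]]
220 165
```

View pics/scene5.png

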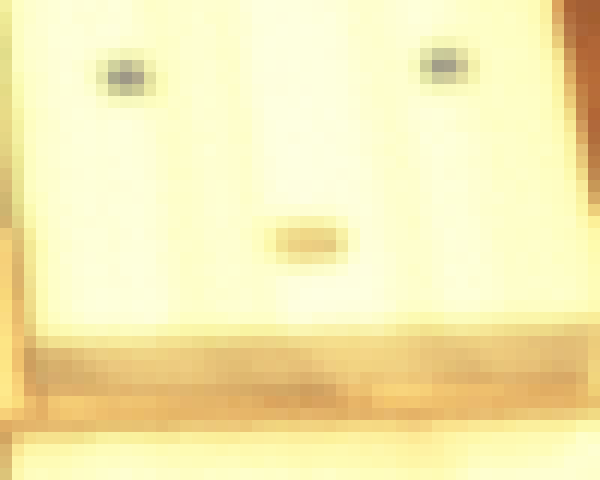

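View pics/top5.png

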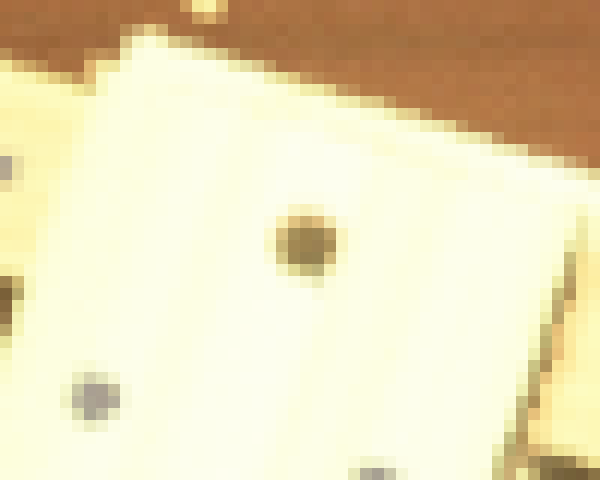

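{"fn": "drive_tool", "kwargs": {
  "steps": [
    [20,1,0,0,0,0,0],
    [38,2,0,0,0,0,0],
    [40,2,0,0,0,0,0],
    [40,2,0,0,0,0,0],
    [40,2,0,0,0,0,0],
    [35,2,0,0,0,0,0],
    [20.3,0.7,0,0,0,0,0],
    [0,0,8,0,0,0,0],
    [0,0,0,0,0,0,0],
    [0,0,0,0,0,0,0]
  ]
}}

```text
time_s: 9.4
ee_pos: [614.3, 68.8, 168.7]
eef_rot: [-179.9, 0.1, 71.0]
ft_force: [0.3, 0.7, -1.5]
width: 20.9
```

Run:
```python
from hole import *
for i in range(1):
  st=sensors.state(); print(st["ee_pos"],st["eef_rot"],st["ft_force"])
for n in ("scene","top"):
    p=vision.capture(n); e=np.array(sensors.state()["ee_pos"]); print(e)
    tip=e-[0,0,6+25+48]
    u=proj(p,tip); print(n,"expected tip px",u,"hole px",proj(p,[614.8,69.7,63.2]))
    u0,v0=map(int,np.round(u)); a=cv2.resize(p["color"][v0-35:v0+25,u0-40:u0+40],None,fx=9,fy=9,interpolation=cv2.INTER_NEAREST)
    cv2.circle(a,tuple(int(x) for x in (u-[u0-40,v0-35]+.5)*9),4,(0,0,255),1)
    cv2.imwrite(f"pics/{n}6.png",a); print(u0,v0)
```

```text
[614.3  68.8 168.7] [-179.9    0.1   71. ] [ 0.3  0.7 -1.5]
[614.5  68.6 169.2]
scene expected tip px [296.6 182.3] hole px [296.4 189.5]
297 182
[614.7  68.6 169.5]
top expected tip px [219.6 162.2] hole px [220.2 164.9]
220 162
```

View pics/scene6.png

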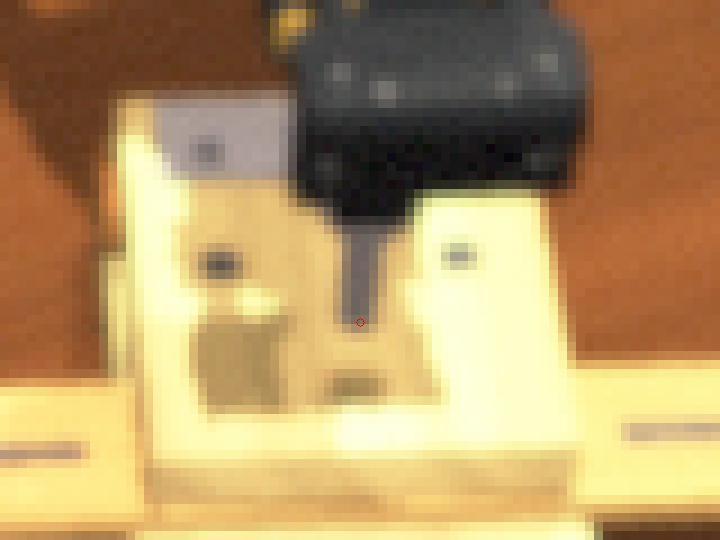

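View pics/top6.png

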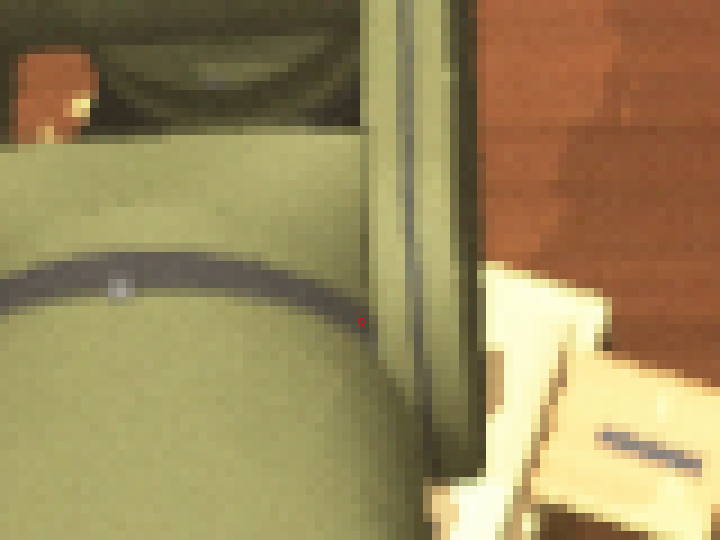

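Run:
```python
from hole import *
p=vision.capture("scene"); e=np.mean([sensors.state()["ee_pos"] for _ in range(5)],0)
print(e,proj(p,[e[0],e[1],90]),proj(p,[e[0],e[1],63.2]),proj(p,[614.8,69.7,63.2]))
g=p["color"].astype(int).sum(2)
print(g[172:194,288:306])
```

```text
[614.9  68.6 169.8] [296.7 182.4] [296.1 189.6] [296.4 189.5]
[[553 543 543 547 551 476 378 282 252 256 256 279 326 378 476 636 709 727]
 [547 541 539 558 562 550 481 365 309 302 318 356 444 495 563 660 716 722]
 [549 537 545 554 575 571 520 392 323 312 331 403 511 543 610 682 715 704]
 [549 546 534 561 578 560 516 382 322 315 334 432 535 560 603 672 710 694]
 [548 541 538 556 572 567 517 377 303 304 339 433 536 557 576 647 701 700]
 [560 540 535 549 567 563 512 371 305 309 345 444 544 569 595 638 690 711]
 [551 552 540 556 567 556 491 357 300 311 352 468 557 609 655 680 701 716]
 [557 551 541 553 563 548 472 345 306 321 374 473 562 604 670 703 711 723]
 [570 550 539 540 559 543 471 340 311 305 388 493 561 588 652 700 718 720]
 [535 535 540 538 556 543 463 348 307 321 400 515 563 585 642 697 714 721]
 [470 505 533 536 551 547 487 375 324 345 428 527 557 577 613 671 705 717]
 [438 494 524 539 559 565 532 445 414 456 518 556 571 566 576 621 683 716]
 [464 507 541 541 552 570 565 539 524 544 568 574 570 575 561 577 654 709]
 [506 544 544 536 551 571 580 576 574 580 580 576 577 571 561 564 645 703]
 [538 552 549 539 552 564 571 576 572 576 573 584 581 565 559 569 637 701]
 [539 557 543 542 541 549 541 544 538 544 556 564 581 567 561 557 604 681]
 [518 547 554 536 526 508 480 464 461 472 493 527 561 572 562 551 575 646]
 [495 541 546 541 517 460 403 386 393 415 428 488 551 568 568 551 555 610]
 [480 538 555 532 502 454 384 369 384 399 419 482 549 576 571 563 547 586]
 [470 531 561 541 501 481 451 482 506 504 516 571 605 616 617 605 593 608]
 [527 584 602 607 574 591 611 665 678 661 656 686 691 693 690 685 682 680]
 [632 647 656 658 654 663 689 722 727 723 719 728 729 728 726 720 715 706]]
```

{"fn": "drive_tool", "kwargs": {
  "steps": [
    [0.7,0,12,0,0,0,0],
    [0,0,11,0,0,0,0],
    [0,0,3,0,0,0,0],
    [0,0,2,0,0,0,0],
    [0,0,2,0,0,0,0],
    [0,0,2,0,0,0,0],
    [0,0,0,0,0,0,0]
  ]
}}

```text
time_s: 10.25
ee_pos: [615.2, 70.3, 137.6]
eef_rot: [180.0, 0.0, 71.1]
ft_force: [-0.3, -0.1, -1.5]
width: 21.4
```

```bash
cat > look.py <<'E'
from hole import *
import sys
tag=sys.argv[1]
st=sensors.state(); print(st["ee_pos"],st["ft_force"],st["moment"],st["width"])
p=vision.capture("scene")
cv2.imwrite(f"pics/s{tag}.png",cv2.resize(p["color"][145:215,250:345],None,fx=8,fy=8,interpolation=cv2.INTER_CUBIC))
E
python3 look.py 7
```

```text
[615.2  70.3 137.6] [-0.3 -0.1 -1.5] [-0.2  0.1  0. ] 21.37674949706334
```

View pics/s7.png

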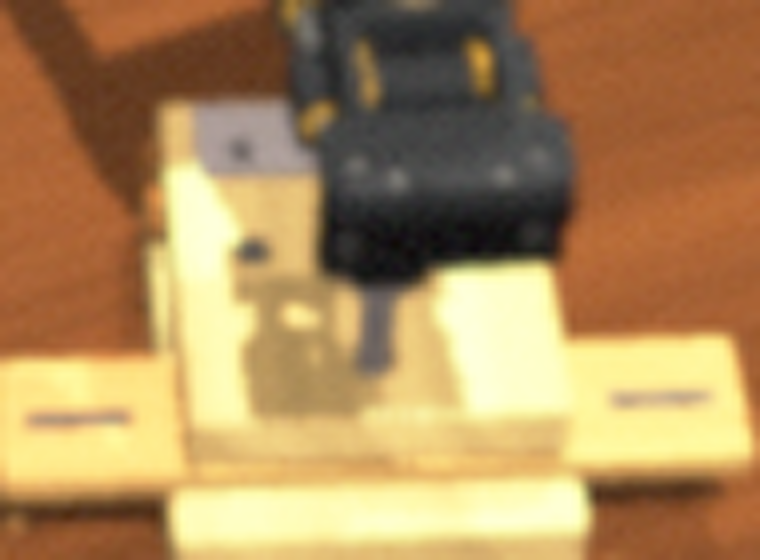

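{"fn": "drive_tool", "kwargs": {
  "steps": [
    [0,0,2,0,0,0,0],
    [0,0,2,0,0,0,0],
    [0,0,2,0,0,0,0],
    [0,0,0,0,0,0,0]
  ]
}}

```text
time_s: 10.7
ee_pos: [615.0, 70.2, 131.2]
eef_rot: [-180.0, 0.0, 71.1]
ft_force: [-0.2, 0.1, -1.3]
width: 20.9
```

{"fn": "drive_tool", "kwargs": {
  "steps": [
    [0,0,3,0,0,0,0],
    [0,0,3,0,0,0,0],
    [0,0,2,0,0,0,0],
    [0,0,2,0,0,0,0],
    [0,0,2,0,0,0,0],
    [0,0,2,0,0,0,0],
    [0,0,0,0,0,0,0]
  ]
}}

```text
time_s: 11.4
ee_pos: [615.0, 70.3, 117.2]
eef_rot: [-180.0, 0.0, 71.0]
ft_force: [-0.1, -0.1, -2.1]
width: 21.3
```

{"fn": "drive_tool", "kwargs": {
  "steps": [
    [0,0,2,0,0,0,0],
    [0,0,2,0,0,0,0],
    [0,0,2,0,0,0,0],
    [0,0,2,0,0,0,0],
    [0,0,2,0,0,0,0],
    [0,0,0,0,0,0,0]
  ]
}}

```text
time_s: 12.0
ee_pos: [615.0, 70.3, 107.2]
eef_rot: [-180.0, 0.0, 71.0]
ft_force: [0.3, -0.1, -1.8]
width: 21.1
```

```bash
python3 look.py 8
```

```text
[615.   70.3 107.2] [ 0.3 -0.1 -1.8] [-0.1  0.1  0. ] 21.13372136557881
```

View pics/s8.png

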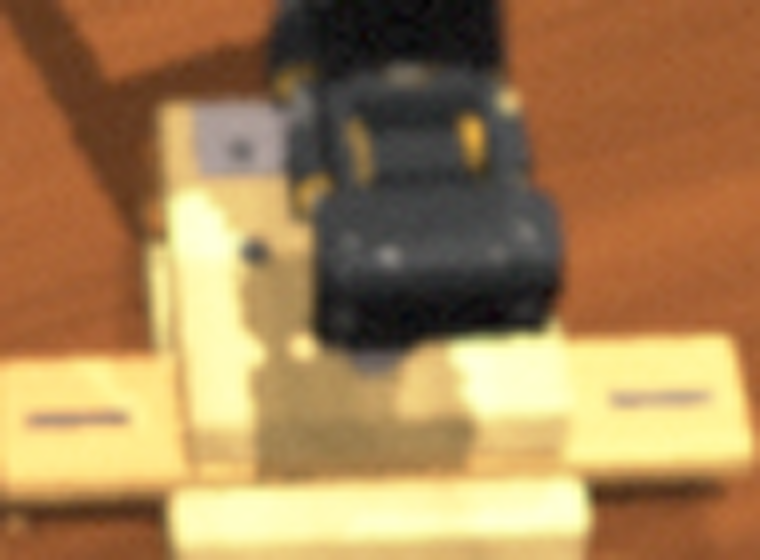

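{"fn": "drive_tool", "kwargs": {
  "steps": [
    [0,0,2,0,0,0,0],
    [0,0,2,0,0,0,0],
    [0,0,2,0,0,0,0],
    [0,0,2,0,0,0,0],
    [0,0,2,0,0,0,0],
    [0,0,1,0,0,0,0],
    [0,0,0,0,0,0,0]
  ]
}}

```text
time_s: 12.75
ee_pos: [615.2, 70.2, 96.5]
eef_rot: [-180.0, 0.0, 71.0]
ft_force: [-0.4, 0.5, -0.9]
width: 21.2
```

{"fn": "drive_tool", "kwargs": {
  "steps": [
    [0,0,1,0,0,0,0],
    [0,0,1,0,0,0,0],
    [0,0,1,0,0,0,0],
    [0,0,1,0,0,0,0],
    [0,0,0,0,0,0,0]
  ]
}}

```text
time_s: 13.25
ee_pos: [615.7, 70.2, 93.2]
eef_rot: [179.9, -0.0, 71.0]
ft_force: [0.3, -0.0, 2.2]
width: 20.9
```

{"fn": "drive_tool", "kwargs": {
  "steps": [
    [0,0,1,0,0,0,0],
    [0,0,1,0,0,0,0],
    [0,0,1,0,0,0,0],
    [0,0,0,0,0,0,0]
  ]
}}

```text
time_s: 13.65
ee_pos: [616.1, 70.2, 90.3]
eef_rot: [179.9, -0.0, 71.0]
ft_force: [2.1, -1.0, 4.1]
width: 21.1
```

{"fn": "drive_tool", "kwargs": {
  "steps": [
    [0,0,1,0,0,0,0],
    [0,0,1,0,0,0,0],
    [0,0,0,0,0,0,0]
  ]
}}

```text
time_s: 13.95
ee_pos: [616.2, 70.2, 89.1]
eef_rot: [179.9, -0.0, 71.0]
ft_force: [1.0, -1.4, 7.7]
width: 21.7
```

{"fn": "drive_tool", "kwargs": {
  "steps": [
    [0,0,1,0,0,0,0],
    [0,0,0,0,0,0,0],
    [0,0,0,0,0,0,0]
  ],
  "newtons": 60
}}

```text
time_s: 14.25
ee_pos: [616.3, 70.3, 88.9]
eef_rot: [179.9, -0.0, 71.1]
ft_force: [-0.6, -0.2, 10.5]
width: 20.9
```

{"fn": "drive_tool", "kwargs": {
  "steps": [
    [0,0,1,0,0,0,0],
    [0,0,0,0,0,0,0],
    [0,0,0,0,0,0,0]
  ]
}}

```text
time_s: 14.55
ee_pos: [616.4, 70.3, 88.8]
eef_rot: [179.9, -0.0, 71.1]
ft_force: [-3.4, -0.8, 15.4]
width: 21.0
```

```bash
python3 look.py 9
python3 - <<'E'
from hole import *
for n in ("scene","top"):
    p=vision.capture(n); C=cloud(p); yaw=np.radians(-20.5);ex=np.array([np.cos(yaw),np.sin(yaw)]);ey=np.array([-ex[1],ex[0]])
    d=C[...,:2]-np.array([497.5,113.5]); X=d@ex;Y=d@ey;Z=C[...,2]
    for x0 in range(20,150,10):
        k=(abs(X-x0)<5)&(abs(Y)<56)&(Z>45)&(Z<68); print(n,x0,k.sum(),round(float(np.nanmedian(Z[k])),1) if k.sum() else '',end=' | ')
    print()
p=vision.capture("top"); cv2.imwrite("pics/t9.png",cv2.resize(p["color"][110:260,170:370],None,fx=3,fy=3))
print(sensors.state()["ft_force"],sensors.state()["time_s"])
E
```

```text
[616.4  70.3  88.8] [-3.4 -0.8 15.4] [-0.2  0.7 -0. ] 21.00917454637311
scene 20 35 57.7 | scene 30 36 58.0 | scene 40 45 56.6 | scene 50 33 56.9 | scene 60 33 57.6 | scene 70 34 56.7 | scene 80 43 56.8 | scene 90 44 57.1 | scene 100 44 56.4 | scene 110 43 56.8 | scene 120 41 56.6 | scene 130 64 56.1 | scene 140 127 56.9 | 
top 20 0  | top 30 0  | top 40 0  | top 50 0  | top 60 7 56.1 | top 70 12 56.5 | top 80 7 58.0 | top 90 1 53.3 | top 100 3 57.6 | top 110 11 56.2 | top 120 13 56.5 | top 130 19 57.2 | top 140 21 55.6 | 
[-2.4 -0.  14.4] 14.75
```

View pics/s9.png

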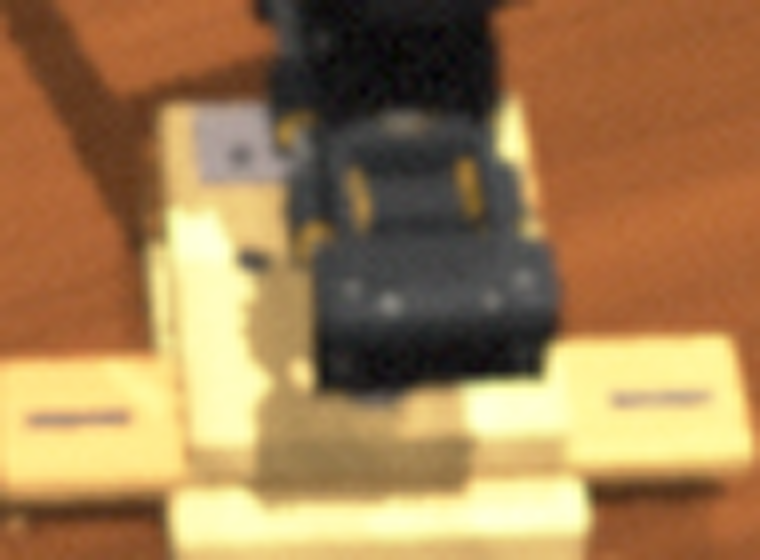

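{"fn": "drive_tool", "kwargs": {
  "steps": [
    [0,0,0.5,0,0,0,0],
    [0,0,0,0,0,0,0],
    [0,0,0,0,0,0,0],
    [0,0,0,0,0,0,0],
    [0,0,0,0,0,0,0],
    [0,0,0,0,0,0,0],
    [0,0,0,0,0,0,0],
    [0,0,0,0,0,0,0],
    [0,0,0,0,0,0,0],
    [0,0,0,0,0,0,0]
  ]
}}

```text
time_s: 15.75
ee_pos: [616.4, 70.4, 88.7]
eef_rot: [179.9, -0.0, 71.1]
ft_force: [-3.5, -1.2, 17.0]
width: 21.0
```

Steady at about 17 N with no sinking, so I'm handing it in.

```bash
python3 -c "
from cell import sign_off,sensors
print(sensors.state()['ft_force']);print(sign_off())"
```

```text
[-3.45790051 -1.17123012 17.04731362]
the job is handed in; nothing more can be done
None
```

The jig is shut with the round-knobbed pin home. I handed it in at 15.8 s with the arm still gripping the pin (60 N) and pressing down. I swung the top half down, took the pin from the block, and lowered it through the top half, strip and base. I then pressed until the height stopped changing.

- **Jig shut:** In the last depth picture the plate was level along its whole length, at about 57 mm. Before pressing it sloped from about 59 to 64 mm.
- **Press:** It read about 17 N upward on the tool, held over one second. Shutting takes about 7 N. Sideways force was under 4 N.
- **Pin home:** The tool stopped at 88.7 mm, which puts the collar underside at about 57–58 mm, or on the plate within the uncertainty of the grip height. The collar shows just under the fingertips in the scene picture. The gripper mostly hid the pin, so this rests on height, force and plate level.
- **Other things:** I did not touch the other pins, the loose things or the red and turquoise look-alikes. They were in place in the last picture that showed the other two pins and most of the loose things, before the pin went in.

No check failed. Camera and arm positions agreed to about 1 mm, and the pin went in without a search.

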